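Pop the pill tray and trap it

TASK

Press the orange ejector button of the blue pill organizer down with one finger, having the other finger ready in front of the white pill tray, so that the tray pops out against that finger and is stopped on the chute before it slides away. Finish while holding it so: one finger still keeping the button down, the other still stopping the popped-out tray, which rests there. Do not lift the tray, and leave the cup, flashlight, coaster and glasses case where they stand.

Things in the scene. Friction and masses are not known exactly. Their poses are not given: they have to be found in the camera images.
- pill_dock: Blue plastic pill organizer, fixed to the nightstand. Origin at its underside; +x is the way the tray comes out, +y the button's side, z up. Its closed body (x -85 to +45 mm, y +-31, 70 mm tall, seven lid shapes on top) holds the tray in a tunnel open at +x. A 12 mm thick base reaches on under the chute to x = 145. The button's housing is at x 73 to 107, y 31 to 67, top at 26 mm.
- mouth (a point): Middle of the tunnel's mouth, on its floor: x = 45, y = 0, z = 12 mm in the organizer's frame. A spring inside pushes the tray out in +x with about 2 N, falling to 1 N over 60 mm; unstopped, the tray is thrown down the chute in a fraction of a second.
- chute_mid (a point): Point on the open, level chute's floor beside the button: x = 90, y = 0, z = 12 mm in the organizer's frame. The chute runs from the mouth to x = 145, 47 mm clear width, side rails 4 mm thick with tops 20 mm above the nightstand; then comes the bare nightstand. This point is 40 mm ahead of the latched tray's front face.
- pill_tray: White loose pill tray, 60 g, 70 (x) x 44 (y) x 44 mm tall, a few pills in it. Origin: centre of its underside; axes as the organizer's. Latched at the start with its origin at x = 15 to 16, y = 0, z = 12 mm in the organizer's frame: front face at x = 50, 5 mm out of the mouth, 12 to 56 mm above the nightstand. Popped out: 12 mm or more forward. Over 55 mm forward it has slid away.
- ejector (a joint): The orange ejector button: metres pressed down, 0 up, 0.008 fully down. It springs back up when let go (2 N at the top, 4 N fully down, up to 2 N more while the latch rubs). The tray is let go at about 0.005.
- ejector_top (a point): Centre of the top of the orange button, a flat pad 24 (organizer's x) x 26 mm (y), at x = 90, y = 52 mm in the organizer's frame; 36 mm above the nightstand when up, 28 mm fully down. A second fingertip level with it, over chute_mid, then stands 16 mm above the chute's floor and 28 mm below the tray's top.
- steel_cup: Stainless steel cup, 72 mm across, 85 mm tall, bystander. Origin: centre of its underside.
- flashlight: Small aluminium flashlight standing on its tail, 36 mm across, 105 mm tall, bystander. Origin: centre of its underside.
- coaster: White ceramic coaster, 90 mm across, 8 mm thick, bystander. Origin: centre of its underside.
- glasses_case: Black eyeglass case, 150 (its x) x 58 x 36 mm, bystander. Origin: centre of its underside.

How it is judged (in metres and radians):
On the way, in this order (a step that is already met when the one before it is completed fails the run):
1. a finger presses the orange button while the tray is still in (value of joint ejector above 0.0025 m and contact force between the fingers and pill_dock above 0.5 N and x of pill_tray in the frame of pill_dock below 0.022 m).
2. the tray has popped out and the other finger stops it, the button still held down (x of pill_tray in the frame of pill_dock between 0.027 and 0.07 m and value of joint ejector above 0.004 m and contact force between the fingers and pill_dock above 0.5 N and contact force between the fingers and pill_tray above 0.2 N and linear speed of pill_tray below 0.02 m/s), for 0.3 s.
At the end, for the whole second after the job is handed in: The tray is 12 to 55 mm forward of its latched place, level on the chute and at rest, stopped by a finger (over 0.2 N), while a finger keeps the button at least 4 mm down; the bystanders are within 30 mm of where they stood (all of step 2 and angle between pill_tray's own z axis and vertical below 0.15 rad and z of pill_tray in the frame of pill_dock below 0.02 m and distance of each of steel_cup, flashlight, coaster, glasses_case from where it was at the start of the episode below 0.03 m); the arm keeps its last pose, push and grip.
It fails at once if the tray slid away (more than 60 mm forward) (x of pill_tray in the frame of pill_dock above 0.075 m).
It fails at once if the tray was lifted (more than 12 mm) (z of pill_tray in the frame of pill_dock above 0.024 m).
It fails at once if the cup, flashlight, coaster or glasses case was moved or lifted (more than 30 mm) (distance of any of steel_cup, flashlight, coaster, glasses_case from where it was at the start of the episode above 0.03 m).
It also fails if it takes over 32 s, if anything falls off the work surface, if the arm or the gripper's body presses on something with over 40 N, if the wrist force passes 120 N, or if a joint passes its speed limit or range.

ROBOT

A 6-joint arm with a two-finger parallel gripper is mounted at the origin on the work surface. World frame = base frame: x ahead of the robot, y to its left, z up, the work surface at z = 0. Lengths are in m, angles in degrees, forces in N, time in s.
With the tool pointing down it reaches from about 0.35 to 0.775 m from the base axis. Payload 7.3 kg.
Tool frame: the origin (TCP) lies at the very end of the fingers, on their centre line; the grasp point (between the pads) lies 19 mm behind it; z points along the fingers, y is the line along which they close (so a half turn about z gives the same grasp; the last joint's range is limited). The gripper opens to 92 mm and grips with 3 to 60 N. Pads are 19 mm wide; open, the fingers measure 130 mm over their backs; the gripper's body (75 mm by 190 mm) begins 47 mm behind the grasp point.
Start: joints at [66.177, 19.595, 87.324, -0, 73.075, -8.365], TCP at [0.14, 0.506, 0.227] pointing down, gripper open.
Joint ranges: [-145.02, 145.02], [-44.19, 115.74], [2.07, 154.8], [-57.11, 237.11], [16.16, 152.29], [-177.93, 177.93]. Speed limits (degrees/s): [147.25, 147.25, 180, 180, 180, 180].

INTERFACE

Orientations are given as [roll, pitch, yaw] about the fixed x, y, z axes, in that order (R = Rz(yaw) Ry(pitch) Rx(roll)).
In Python, from rig import sense, camera, finish_job gives the robot as it stands.
- The arm moves only by the shell command python3 -m inch 'ROWS' [OPENING]. ROWS is JSON, a list of rows, each an object of numbers: "dx", "dy", "dz": the shift along the tool's x, y, z normalised to -1 to 1, where 1 is 0.025 m; "rx", "ry", "rz": the turn, a rotation vector about the tool's x, y, z normalised to -1 to 1, where 1 is 6 degrees. In form: [{"dx": .., "dy": .., "dz": .., "rx": .., "ry": .., "rz": ..}, ...]. A call has 1 to 8 rows; each row shifts and turns the commanded pose from where the row before left it, along the tool's axes as they then stand; what a row does not reach is not made up. A row lasts 1/10 s, in which the tool goes at most 50 mm and 8.59 degrees, less where a joint would pass 70% of its speed; a pose out of reach is approached as far as the arm can. A call with a number of a shift or a turn outside -1 to 1 is refused whole. A call with a gripper value outside its range is refused whole. OPENING is the closure, from 0 (fully open) to 1 (shut), set as the call begins (- or left out, the last holds). The fingers move at their own pace and stop on an object; the grip force is fixed at half the most. Time passes only in rows, so rows that do not move let the fingers close. It gives the time, the measured TCP pose, the force, the opening and the grip force at its end, in the units of the state.
- sense(): the state, without advancing time (a new reading comes with each control period).
- camera(name): name is "scene" or "side" or "wrist"; returns a dict with "img" (480x640x3 uint8, red, green, blue), "z_map" (480x640 float32, m along the optical axis (not along the pixel's ray), 0 where there is no reading), "fx", "fy", "cx", "cy" (pixels), "rvec" (rotation vector, rad) and "tvec" (3), from world to camera coordinates, as OpenCV has them. Camera axes: x right, y down, z forward; pixel columns grow to the right and rows downward; lengths in m; the calibration is good to about 2 mm. A picture is of the moment at which its call begins.
- finish_job(): hands the job in; it is judged then, once.
The state is a dict: "time": time; "joints": joint angles; "qvel": joint speeds; "joint_torque": joint torques, N m; "tcp_pos": TCP position; "tcp_rot": TCP orientation; "ft_force": force on the tool from outside, world axes, zero at the start; "wrist_torque": the same for the moment, N m; "finger_gap": finger opening in m; "gripper_force": force on a finger pad.
Only numpy, scipy, OpenCV 4.12 (cv2) and the standard library are available. Lean on these libraries where they do the work, as an engineer would, in place of code of your own. Each camera call takes 0.05 s, during which the arm holds its last target. There are 200 camera calls.

## Working session

There is one attempt and no reset: what is moved stays moved. The work goes in short steps, Python scripts to look and compute and a shell command to move; the robot and the scene stay as the last step left them, time stands still between calls to the robot, and variables do not carry over. Pictures are saved under pics/ and viewed, at most 10 in all, crops included, and the job is handed in when it is done.

```bash
mkdir -p pics; cat > h.py <<'E'
import numpy as np, cv2
from rig import sense, camera
def pts(c):
    R,_=cv2.Rodrigues(np.array(c["rvec"],float)); t=np.array(c["tvec"],float).ravel()
    v,u=np.mgrid[:480,:640]; z=c["z_map"]
    P=np.stack([(u-c["cx"])/c["fx"]*z,(v-c["cy"])/c["fy"]*z,z],-1)
    W=(P-t)@R
    W[z==0]=np.nan
    return W
E
python3 - <<'E'
from h import *
import pickle
s=sense();print(s["tcp_pos"],s["tcp_rot"],s["time"],s["finger_gap"])
for n in("scene","side"):
    c=camera(n);pickle.dump(c,open(n+".pkl","wb"))
    cv2.imwrite(f"pics/{n}.png",c["img"][...,::-1])
E
```

```text
[0.13976419 0.50563591 0.22602944] [-1.79911523e+02 -1.21331328e-02  1.64540233e+02] 0.0 0.09145964288886733
```

View pics/scene.png

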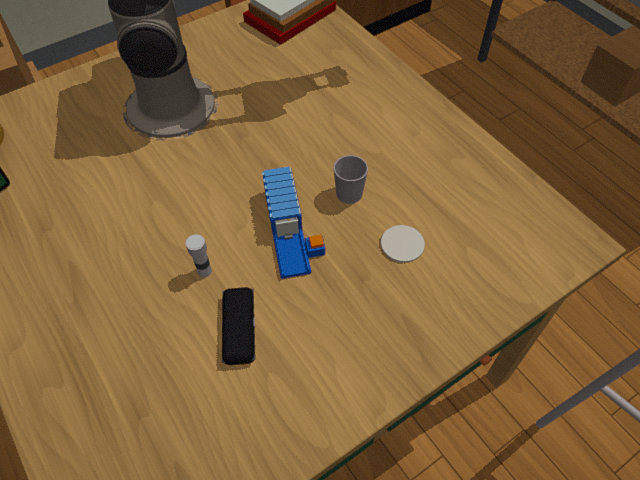

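View pics/side.png

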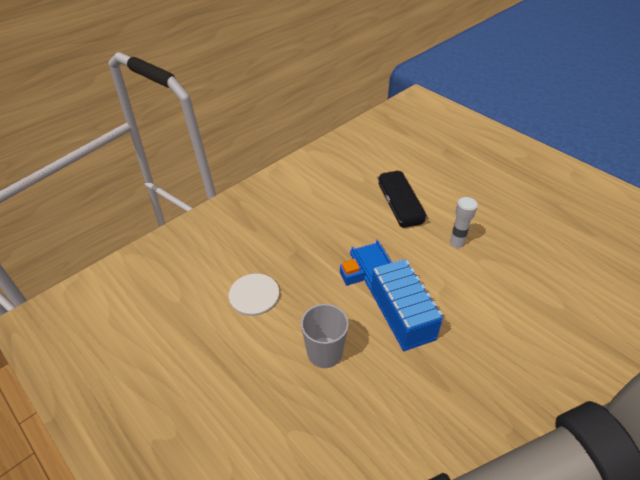

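The scene view shows the organizer from (280,170) to (295,275), with the orange button at (317,241). The cup is at (350,180) and the flashlight at (200,255). In the side view the button is at (351,267). Next I'll measure positions.

```bash
python3 - <<'E'
from h import *
import pickle
for n in("scene","side"):
    c=pickle.load(open(n+".pkl","rb"));W=pts(c);hsv=cv2.cvtColor(c["img"],cv2.COLOR_RGB2HSV)
    H,S,V=[hsv[...,i].astype(int) for i in range(3)]
    ok=np.isfinite(W[...,0])&(abs(W[...,0])<1)&(abs(W[...,1])<1)&(W[...,2]>-.02)
    o=ok&(H>3)&(H<16)&(S>200)&(V>150)&(W[...,2]>.025)&(W[...,2]<.05)
    b=ok&(H>98)&(H<125)&(S>120)&(W[...,2]>.004)&(np.hypot(W[...,0],W[...,1])<.8)&(W[...,2]<.09)
    top=o&(W[...,2]>.032)
    O=np.median(W[top],0) if top.any() else None
    print(n,"orange",O,W[o].mean(0),top.sum(),o.sum(), W[top].min(0),W[top].max(0))
    for lo,hi in((.06,.09),(.004,.09)):
        m=b&(W[...,2]>lo)&(W[...,2]<hi);m=cv2.morphologyEx(m.astype(np.uint8),cv2.MORPH_OPEN,np.ones((2,2)))>0
        q=W[m]; r=cv2.minAreaRect((q[:,:2]*1000).astype(np.float32));print(lo,m.sum(),r,cv2.boxPoints(r).round().tolist(),np.percentile(q[:,2],[50,95]))
    t=W[ok&(abs(W[...,2])<.003)];print("table",len(t))
E
```

```text
scene orange [0.55683814 0.05625773 0.0377626 ] [0.55736848 0.0555943  0.03753866] 31 31 [0.54482679 0.04189255 0.03366859] [0.57164637 0.07013065 0.04045525]
0.06 1345 ((437.4144287109375, 50.23930740356445), (57.5799674987793, 127.40764617919922), 67.25179290771484) [[368.0, 48.0], [485.0, -1.0], [507.0, 52.0], [390.0, 101.0]] [nan nan]
0.004 2876 ((255.85427856445312, -118.75128173828125), (707.2354736328125, 196.0861358642578), 36.124267578125) [[-88.0, -248.0], [28.0, -406.0], [599.0, 11.0], [484.0, 169.0]] [nan nan]
table 153004
side orange [0.54638681 0.06211702 0.03423167] [0.54871493 0.06217372 0.03239487] 15 30 [0.54232894 0.04354371 0.03219537] [0.55919034 0.07110057 0.03675817]
0.06 2184 ((432.74114990234375, 54.37091064453125), (60.651859283447266, 126.48667907714844), 67.50293731689453) [[363.0, 51.0], [480.0, 2.0], [503.0, 58.0], [386.0, 107.0]] [nan nan]
0.004 4778 ((479.0484619140625, 33.49095916748047), (60.93020248413086, 227.8809814453125), 66.20189666748047) [[363.0, 52.0], [571.0, -40.0], [596.0, 15.0], [387.0, 107.0]] [nan nan]
table 162592
```

```bash
python3 - <<'E'
from h import *
import pickle
a=np.radians(-22.6);X=np.array([np.cos(a),np.sin(a)]);Y=np.array([-X[1],X[0]]);O=np.array([.4535,.0446])
for n,bx in(("scene",{"cup":(330,150,372,205),"fl":(182,230,215,280),"case":(218,284,260,366)}),("side",{"cup":(298,302,352,370),"fl":(448,195,480,250),"case":(374,168,428,230)})):
    c=pickle.load(open(n+".pkl","rb"));W=pts(c)
    for k,(u0,v0,u1,v1) in bx.items():
        q=W[v0:v1,u0:u1].reshape(-1,3);q=q[np.isfinite(q[:,0])&(q[:,2]>.012)]
        d=(q[:,:2]-O); l=np.stack([d@X,d@Y],1)*1000
        print(n,k,np.percentile(l,[3,97],axis=0).round(),q[:,2].max())
E
```

```text
scene cup [[-72. 119.]
 [ -5. 182.]] 0.09096940159138844
scene fl [[  83. -192.]
 [ 113. -162.]] 0.11177171998837589
scene case [[ 171. -156.]
 [ 309.  -96.]] 0.04244349351470786
side cup [[-73. 119.]
 [ -7. 182.]] 0.08770017525993194
side fl [[  77. -191.]
 [ 106. -162.]] 0.1093090712677727
side case [[ 161. -151.]
 [ 298.  -94.]] 0.04013304897437734
```

```bash
python3 -m inch '[{"dx":-0.98,"dy":-0.657},{"dx":-0.98,"dy":-0.657},{"dx":-0.98,"dy":-0.657},{"dx":-0.98,"dy":-0.657},{"dx":-0.98,"dy":-0.657},{"dx":-0.98,"dy":-0.657},{"dx":-0.98,"dy":-0.657}]' 0.64
python3 -m inch '[{"dx":-0.98,"dy":-0.657},{"dx":-0.98,"dy":-0.657},{"dx":-0.98,"dy":-0.657},{"dx":-0.98,"dy":-0.657},{"dx":-0.98,"dy":-0.657},{"dx":-0.98,"dy":-0.657},{"dx":-0.98,"dy":-0.657}]'
python3 -m inch '[{"dx":-0.98,"dy":-0.657},{"dx":-0.98,"dy":-0.657},{"dx":-0.98,"dy":-0.657},{"dx":-0.98,"dy":-0.657},{"dx":-0.98,"dy":-0.657},{"dx":-0.98,"dy":-0.657},{"dx":-0.98,"dy":-0.657}]'
python3 -m inch '[{"rz":0.6},{"rz":0.6},{"dz":0.4},{}]'
python3 - <<'E'
from h import *
import pickle
c=camera("wrist");pickle.dump(c,open("wrist.pkl","wb"));cv2.imwrite("pics/w1.png",c["img"][...,::-1])
E
```

```text
validation failed for argument at $[0]...
validation failed for argument at $[0]...
validation failed for argument at $[0]...
validation failed for argument at $[0]...
```

View pics/w1.png

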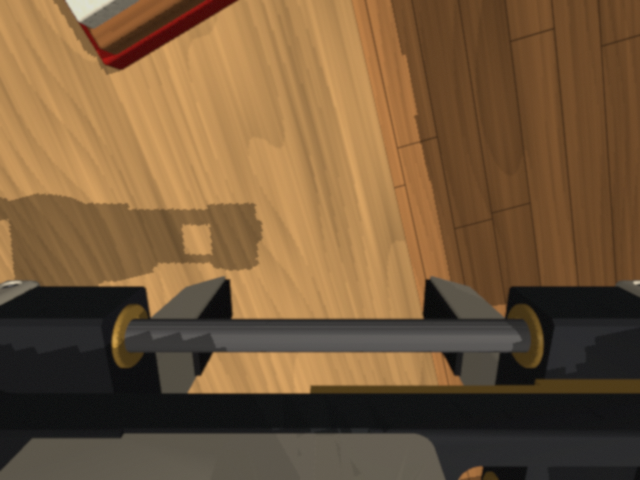

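Nothing moved: the rows were refused, and the wrist view shows only bare table, with fingertips at about (200,320) and (455,320). Rows apparently need all six keys.

```bash
python3 -m inch '[{"dx":-0.98,"dy":-0.657,"dz":0,"rx":0,"ry":0,"rz":0},{"dx":-0.98,"dy":-0.657,"dz":0,"rx":0,"ry":0,"rz":0},{"dx":-0.98,"dy":-0.657,"dz":0,"rx":0,"ry":0,"rz":0},{"dx":-0.98,"dy":-0.657,"dz":0,"rx":0,"ry":0,"rz":0},{"dx":-0.98,"dy":-0.657,"dz":0,"rx":0,"ry":0,"rz":0},{"dx":-0.98,"dy":-0.657,"dz":0,"rx":0,"ry":0,"rz":0},{"dx":-0.98,"dy":-0.657,"dz":0,"rx":0,"ry":0,"rz":0}]' 0.64
```

```text
time: 0.85
tcp_pos: [0.2751, 0.3484, 0.2266]
tcp_rot: [-180.0, -0.0, 164.5]
ft_force: [0.6, -0.0, -0.7]
finger_gap: 0.0401
gripper_force: 0.0
```

```bash
python3 -m inch '[{"dx":-0.98,"dy":-0.657,"dz":0,"rx":0,"ry":0,"rz":0},{"dx":-0.98,"dy":-0.657,"dz":0,"rx":0,"ry":0,"rz":0},{"dx":-0.98,"dy":-0.657,"dz":0,"rx":0,"ry":0,"rz":0},{"dx":-0.98,"dy":-0.657,"dz":0,"rx":0,"ry":0,"rz":0},{"dx":-0.98,"dy":-0.657,"dz":0,"rx":0,"ry":0,"rz":0},{"dx":-0.98,"dy":-0.657,"dz":0,"rx":0,"ry":0,"rz":0},{"dx":-0.98,"dy":-0.657,"dz":0,"rx":0,"ry":0,"rz":0}]'
python3 -m inch '[{"dx":-0.98,"dy":-0.657,"dz":0,"rx":0,"ry":0,"rz":0},{"dx":-0.98,"dy":-0.657,"dz":0,"rx":0,"ry":0,"rz":0},{"dx":-0.98,"dy":-0.657,"dz":0,"rx":0,"ry":0,"rz":0},{"dx":-0.98,"dy":-0.657,"dz":0,"rx":0,"ry":0,"rz":0},{"dx":-0.98,"dy":-0.657,"dz":0,"rx":0,"ry":0,"rz":0},{"dx":-0.98,"dy":-0.657,"dz":0,"rx":0,"ry":0,"rz":0},{"dx":-0.98,"dy":-0.657,"dz":0,"rx":0,"ry":0,"rz":0}]'
python3 -m inch '[{"dx":0,"dy":0,"dz":0.4,"rx":0,"ry":0,"rz":0.6},{"dx":0,"dy":0,"dz":0,"rx":0,"ry":0,"rz":0.58},{"dx":0,"dy":0,"dz":0,"rx":0,"ry":0,"rz":0},{"dx":0,"dy":0,"dz":0,"rx":0,"ry":0,"rz":0}]'
python3 - <<'E'
from h import *
import pickle
c=camera("wrist");pickle.dump(c,open("wrist.pkl","wb"));cv2.imwrite("pics/w2.png",c["img"][...,::-1]);pickle.dump(sense(),open("s.pkl","wb"))
E
```

```text
time: 1.55
tcp_pos: [0.4098, 0.1919, 0.2266]
tcp_rot: [-180.0, -0.0, 164.5]
ft_force: [0.3, 0.0, -1.0]
finger_gap: 0.033
gripper_force: 0.0
time: 2.25
tcp_pos: [0.5444, 0.0354, 0.2264]
tcp_rot: [180.0, -0.0, 164.5]
ft_force: [-0.3, 0.5, -0.4]
finger_gap: 0.0328
gripper_force: 0.0
time: 2.65
tcp_pos: [0.5438, 0.0365, 0.2166]
tcp_rot: [180.0, -0.0, 157.6]
ft_force: [0.7, 0.5, -0.1]
finger_gap: 0.0331
gripper_force: 0.0
```

View pics/w2.png

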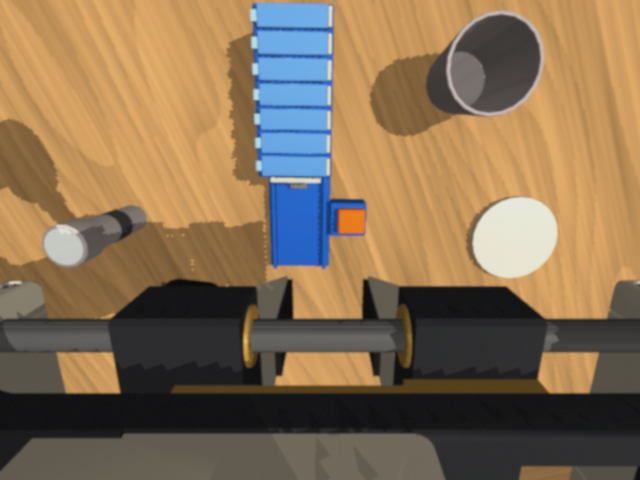

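The wrist view shows the chute at (300,222), the orange button at (351,221), the latched tray's front at (298,180), and the fingers aligned with the organizer. Next I'll refine by ray casting and measure the fingertips.

```bash
python3 - <<'E'
from h import *
import pickle
c=pickle.load(open("wrist.pkl","rb"));s=pickle.load(open("s.pkl","rb"))
R,_=cv2.Rodrigues(np.array(c["rvec"],float));t=np.array(c["tvec"],float).ravel();C=-R.T@t
def ray(u,v,z):
    d=R.T@np.array([(u-c["cx"])/c["fx"],(v-c["cy"])/c["fy"],1]);return C+d*(z-C[2])/d[2]
hsv=cv2.cvtColor(c["img"],cv2.COLOR_RGB2HSV);H,S,V=[hsv[...,i].astype(int) for i in range(3)]
W=pts(c)
o=((H>3)&(H<14)&(S>215)&(V>180));o[:190]=0;o[250:]=0;o[:,:330]=0;o[:,375:]=0
v,u=np.nonzero(o);print("or px",u.min(),u.max(),v.min(),v.max())
b=ray((u.min()+u.max())/2,(v.min()+v.max())/2,.036);print("button",b,np.nanmedian(W[o],0))
bl=((H>98)&(H<125)&(S>120)).astype(np.uint8)
L=[];Rr=[]
for y in range(195,262,3):
    x=np.nonzero(bl[y,255:330])[0]+255
    x=x[x<331]; L.append((x.min(),y))
L=np.array([ray(a-.5,y,.02)[:2] for a,y in L]);vx,vy,_,_=cv2.fitLine(L.astype(np.float32),cv2.DIST_HUBER,0,.01,.01).ravel()
print("left rail dir deg",np.degrees(np.arctan2(vy,vx)))
r=bl.copy();r[:185]=0;r[275:]=0;r[:,:262]=0;yy,xx=np.nonzero(r);q=np.array([ray(a,b2,.02)[:2] for a,b2 in zip(xx,yy)])
print("bottom row",yy.max())
tc=np.array(s["tcp_pos"]);ps=np.radians(s["tcp_rot"][2]);tx=np.array([np.cos(ps),np.sin(ps)]);ty=np.array([np.sin(ps),-np.cos(ps)])
for nme,p in(("button",b),("chute axis@row222",(ray(270.5,222,.02)+ray(328.5,222,.02))/2),("traytop front",ray(297,184,.056)),("chute end",ray(299,yy.max(),.012))):
    d=p[:2]-tc[:2];print(nme,"tool x,y mm",(d@tx*1000).round(1),(d@ty*1000).round(1))
P=W.reshape(-1,3);P=P[np.isfinite(P[:,0])&(abs(P[:,2]-tc[2])<.012)];d=P[:,:2]-tc[:2];l=np.stack([d@tx,d@ty],1)*1000
for sg in(1,-1):
    k=l[(l[:,1]*sg>0)&(abs(l[:,1])<50)&(abs(l[:,0])<30)]
    if len(k):print("finger",sg,len(k),k.min(0),k.max(0))
E
```

```text
or px 339 362 210 231
button [0.55627141 0.05572629 0.036     ] [0.55045871 0.05459381 0.0350982 ]
left rail dir deg -22.866096
bottom row 267
button tool x,y mm -4.2 22.4
chute axis@row222 tool x,y mm -9.3 -27.9
traytop front tool x,y mm 33.3 -26.6
chute end tool x,y mm -60.5 -30.1
finger 1 359 [-9.80439947 16.31961429] [11.08178446 31.39520552]
finger -1 370 [ -9.86283331 -31.30064929] [ 10.9499849  -16.42173754]
```

```bash
python3 -m inch '[{"dx":0,"dy":-0.04,"dz":0.95,"rx":0,"ry":0,"rz":0},{"dx":0,"dy":0,"dz":0.95,"rx":0,"ry":0,"rz":0},{"dx":0,"dy":0,"dz":0.95,"rx":0,"ry":0,"rz":0},{"dx":0,"dy":0,"dz":0.95,"rx":0,"ry":0,"rz":0},{"dx":0,"dy":0,"dz":0.95,"rx":0,"ry":0,"rz":0},{"dx":0,"dy":0,"dz":0.95,"rx":0,"ry":0,"rz":0},{"dx":0,"dy":0,"dz":0.95,"rx":0,"ry":0,"rz":0},{"dx":0,"dy":0,"dz":0,"rx":0,"ry":0,"rz":0}]'
python3 - <<'E'
from h import *
c=camera("wrist");cv2.imwrite("pics/w3.png",c["img"][...,::-1])
E
```

```text
time: 3.5
tcp_pos: [0.5415, 0.0358, 0.048]
tcp_rot: [-179.9, -0.3, 157.5]
ft_force: [-0.4, -0.5, -0.2]
finger_gap: 0.0332
gripper_force: 0.0
```

View pics/w3.png

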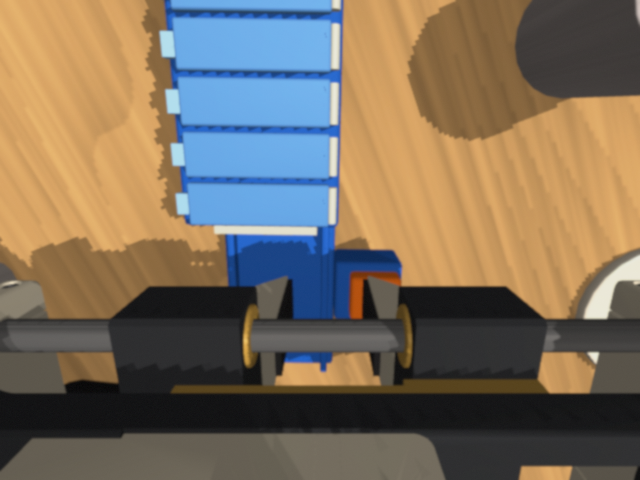

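The right fingertip (380,285) is above the orange pad and the left one (275,285) is in the chute ahead of the tray. I'll nudge back 2 mm and press slowly.

```bash
python3 -m inch '[{"dx":-0.08,"dy":0,"dz":0.2,"rx":0,"ry":0,"rz":0},{"dx":0,"dy":0,"dz":0.2,"rx":0,"ry":0,"rz":0},{"dx":0,"dy":0,"dz":0.08,"rx":0,"ry":0,"rz":0},{"dx":0,"dy":0,"dz":0.06,"rx":0,"ry":0,"rz":0},{"dx":0,"dy":0,"dz":0.06,"rx":0,"ry":0,"rz":0},{"dx":0,"dy":0,"dz":0,"rx":0,"ry":0,"rz":0}]'
python3 -m inch '[{"dx":0,"dy":0,"dz":0.05,"rx":0,"ry":0,"rz":0},{"dx":0,"dy":0,"dz":0.05,"rx":0,"ry":0,"rz":0},{"dx":0,"dy":0,"dz":0.05,"rx":0,"ry":0,"rz":0},{"dx":0,"dy":0,"dz":0.05,"rx":0,"ry":0,"rz":0},{"dx":0,"dy":0,"dz":0,"rx":0,"ry":0,"rz":0},{"dx":0,"dy":0,"dz":0,"rx":0,"ry":0,"rz":0}]'
python3 - <<'E'
from h import *
c=camera("wrist");cv2.imwrite("pics/w4.png",c["img"][...,::-1])
E
```

```text
time: 4.15
tcp_pos: [0.5456, 0.0348, 0.0357]
tcp_rot: [180.0, 0.0, 157.5]
ft_force: [0.1, 0.2, 1.7]
finger_gap: 0.0328
gripper_force: 0.7
time: 4.75
tcp_pos: [0.5457, 0.0347, 0.0305]
tcp_rot: [180.0, 0.0, 157.5]
ft_force: [1.0, 0.3, 4.0]
finger_gap: 0.0335
gripper_force: 2.3
```

View pics/w4.png

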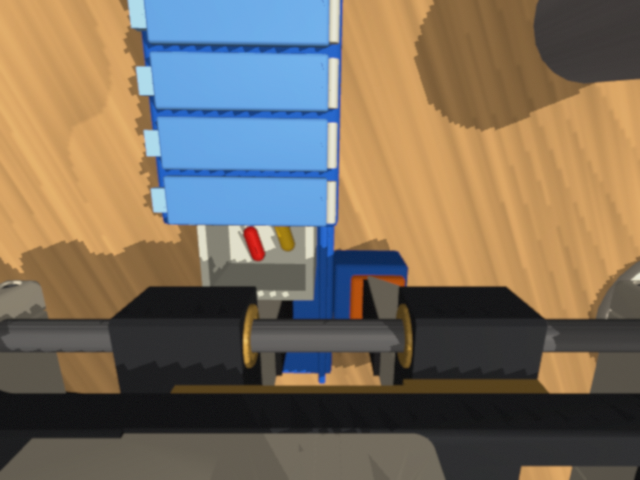

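The tray has popped out (front edge at row 297, pills visible at (265,240)) and rests against the left finger. I'll press 1 mm deeper for margin and hold.

```bash
python3 -m inch '[{"dx":0,"dy":0,"dz":0.05,"rx":0,"ry":0,"rz":0},{"dx":0,"dy":0,"dz":0,"rx":0,"ry":0,"rz":0},{"dx":0,"dy":0,"dz":0,"rx":0,"ry":0,"rz":0},{"dx":0,"dy":0,"dz":0,"rx":0,"ry":0,"rz":0},{"dx":0,"dy":0,"dz":0,"rx":0,"ry":0,"rz":0},{"dx":0,"dy":0,"dz":0,"rx":0,"ry":0,"rz":0},{"dx":0,"dy":0,"dz":0,"rx":0,"ry":0,"rz":0}]'
python3 - <<'E'
from h import *
c=camera("wrist");W=pts(c);p=W[292:296,215:300].reshape(-1,3);f=np.nanmedian(p,0);a=np.radians(-22.7)
d=f[:2]-[.4535,.0446];print("tray front top dock x",d@[np.cos(a),np.sin(a)],"z",f[2])
print([np.round(sense()["ft_force"],2) ])
E
```

```text
time: 5.5
tcp_pos: [0.5457, 0.0347, 0.0293]
tcp_rot: [180.0, 0.0, 157.5]
ft_force: [2.8, -0.6, 4.9]
finger_gap: 0.0326
gripper_force: 2.9
tray front top dock x 0.07043196004457006 z 0.056707041376575895
[array([1.64, 0.4 , 3.39])]
```

```bash
python3 -c "
from rig import finish_job;print(finish_job())"
```

```text
the job is handed in; nothing more can be done
None
```

I handed the job in at about 5.5 s with one finger holding the button roughly 6–7 mm down and the other stopping the popped-out tray, which sits level on the chute about 20–27 mm forward. The hand-in returned no verdict, and I took no last picture of the cup, flashlight, coaster and glasses case, though the arm stayed clear of them.

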